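# Set the microscope's focus to the transport mark and pin it

### The job

Make the microscope ready to be moved: first turn the focus knob on its foot so that the pointed steel lug stands exactly at the long index line, and let go of the knob. Then take the T-handled lock pin from the rack and push it straight down through the lug and into the foot until its collar rests on the lug, and let go. Leave the round-headed key in the rack and the other things on the bench alone.

Things in the scene. Friction and masses are not known exactly. Their poses are not given: they have to be found in the camera images.
- stand: White microscope, fixed. Origin: on the bench under the knob's vertical axis; z up. Its flat foot is 60 mm high, x -120 to 120, y -140 to 350 mm. Column, stage and tubes (up to 330 mm high) stand at y above 190 mm. The long black index line (24 x 6 mm) lies on the foot along -y, 114 to 138 mm from the axis; short dotted ticks, of no concern, follow anticlockwise every 22.5 degrees.
- focus_knob (a joint): Angle (rad) of the black focus knob on top of the foot about its vertical axis, positive anticlockwise seen from above, free from -0.5 to 2.2, stays where it is left. It is 0 when the lug points exactly at the long index line (stand -y) and its hole lies over the hole in the foot. It starts well off, at 0.6 to 1.5.
- knob_grip (a point): The point to grip, on the knob's axis, 92 mm above the bench. Turns with the knob: z up, -y points along the lug. The grip is an upright aluminium bar along y, 70 mm long, 24 mm wide, 70 to 106 mm above the bench, on a black disc of 120 mm diameter with its top 70 mm above the bench.
- lug_hole (a point): Centre of the upper mouth of the 19 mm through hole in the knob's lug, 78 mm from the axis, 70 mm above the bench. The lug is a dark steel plate, 42 mm wide and 8 mm thick, with a pointed nose 112 mm from the axis.
- foot_hole (a point): Centre of the mouth of the 19 mm hole in the foot, 60 mm above the bench, 52 mm deep, 78 mm from the knob's axis along stand -y. It is hidden by the disc's lug when that stands over it.
- rack: Grey block, 160 x 70 x 56 mm (x, y, z), fixed to the bench, with two upright 16 mm through holes at x = -45 and +45 mm, one for the lock pin and one for the key (which is which varies). Origin: centre of its underside.
- lock_pin: Loose steel pin, 124 mm tall, 120 g, upright in the rack. Origin: its lower tip; z up along the pin. From the tip: chamfered shank 14 mm diameter, 48 mm long; collar 30 mm diameter, 6 mm thick; stem; aluminium T-handle, 56 mm along x, 18 mm along y, at 102 to 124 mm. The tip is 8 mm above the bench in the rack, and 22 mm when the collar rests on the lug.
- pin_handle (a point): In the lock pin's T-handle, 111 mm above the tip on the pin's axis; same axes as the pin. The point to grip, across y.
- centring_key: Loose slim steel key with a black ball head (28 mm diameter), 94 mm tall, upright in the rack's other hole. A bystander. Origin: its lower tip.
- mount: Grey specimen disc, 38 mm diameter, 22 mm high. A bystander. Origin: centre of its underside, as for all the following.
- slide_box: White slide box, 85 x 60 x 35 mm. A bystander.
- wash_bottle: White bottle, 66 mm diameter, 150 mm tall. A bystander.
- tweezers: Steel tweezers, 135 mm long, 10 mm high, lying flat, along its x. A bystander.
Mind the look-alikes: they are no part of the job. Leave any orange or pink look-alike of the lock_pin alone.

How it is judged:
On the way:
1. the knob's lug stands at the long index line within 4 degrees, and the knob is let go while the lock pin is still in the rack (value of joint focus_knob between -0.07 and 0.07 rad and contact force between the fingers and stand below 0.5 N and distance of lock_pin from where it was at the start of the episode below 0.02 m), for 0.3 s.
At the end, for the whole second after the job is handed in: The lug stands at the index line within 4 degrees (0.07 rad), and the lock pin stands at rest through lug and foot: tip within 7 mm of the foot hole's centre seen from above, collar down on the lug within 4 mm, upright within 7 degrees. The fingers hold nothing (value of joint focus_knob between -0.07 and 0.07 rad and horizontal distance between lock_pin and foot_hole below 0.007 m and z of lock_pin in the frame of stand below 0.026 m and angle between lock_pin's own z axis and vertical below 0.12 rad and linear speed of lock_pin below 0.02 m/s and velocity of joint focus_knob between -0.05 and 0.05 rad/s); the robot touches nothing.
It fails at once if the round-headed key is moved by more than 20 mm (distance of centring_key from where it was at the start of the episode above 0.02 m).
It fails at once if another thing on the bench (mount, slide box, bottle, tweezers) is moved by more than 30 mm (distance of any of mount, slide_box, wash_bottle, tweezers from where it was at the start of the episode above 0.03 m).
It also fails if it takes over 58 s, if anything falls off the work surface, if the arm or the gripper's body presses on something with over 40 N, if the wrist force passes 120 N, or if a joint passes its speed limit or range.

### The arm

A 6-joint arm with a two-finger parallel gripper is mounted at the origin on the work surface. World frame = base frame: x ahead of the robot, y to its left, z up, the work surface at z = 0. Lengths are in m, angles in rad, forces in N, time in s.
With the tool pointing down it reaches from about 0.375 to 0.9 m from the base axis. Payload 3.1 kg.
Tool frame: the origin (TCP) lies on the centre line of the jaws, within the pads' length; the fingertips stand 11 mm ahead of it and the grasp point (between the pads) lies 8 mm behind it; x points along the fingers, y is the direction in which the jaws open and shut, and the axes are right-handed (so a half turn about x gives the same grasp; the last joint's range is limited). The gripper opens to 87 mm and grips with 3 to 60 N. Pads are 19 mm wide; open, the fingers measure 117 mm over their backs; the gripper's body (75 mm by 190 mm) begins 51 mm behind the grasp point.
Start: joints at [1.004, 0.527, 1.433, -0, 1.181, -0.178], TCP at [0.237, 0.578, 0.234] pointing down, gripper open.
Joint ranges: [-3.08, 3.08], [-0.75, 2.2], [0.22, 2.44], [-1.43, 4.57], [0, 2.65], [-2.85, 2.85]. Speed limits (rad/s): [2.79, 2.79, 3.14, 3.14, 3.14, 3.14].

### API

Orientations are given as a unit quaternion [x, y, z, w].
In Python, from rig import robot, camera, camera_info gives the robot as it stands.
- The arm moves only by the shell command python3 -m inch 'ROWS' [FORCE]. ROWS is JSON, a list that holds one entry, the list of rows, each a list of 5 numbers: the shift along the tool's x, y, z in cm, then the turn about the tool's x in rad, then the opening, from 0 (shut) to 1 (fully open). A call has 1 to 8 rows; each row shifts and turns the pose as measured when the row begins, along the tool's axes as they then stand; what a row does not reach is not made up. A row lasts 1/12 s, in which the tool goes at most 41.7 mm and 7.16 degrees, less where a joint would pass 70% of its speed; a pose out of reach is approached as far as the arm can. A call with a gripper value outside its range is refused whole. The fingers move at their own pace and stop on an object; FORCE is the grip in N (left out, the last holds). Time passes only in rows, so rows that do not move let the fingers close. It gives the time, the measured TCP pose, the force and the opening at its end, in the units of the state.
- robot.get_obs(): the state, without advancing time (a new reading comes with each control period).
- camera(name): name is "scene" or "top"; returns the picture (420x560x3 uint8, red, green, blue); there is no depth.
- camera_info(name): a dict with "camera_matrix" (3x3 intrinsics, pixels), "dist" ([k1, k2, p1, p2, k3] as OpenCV has them; the pictures are not rectified), "rvec" (rotation vector, rad) and "tvec" (3), from world to camera coordinates, as OpenCV has them. Camera axes: x right, y down, z forward; pixel columns grow to the right and rows downward; lengths in m; the calibration is good to about 2 mm. A picture is of the moment at which its call begins. camera_info takes no time and is no camera call.
- robot.hand_in(): hands the job in, once; it reports no verdict.
The state is a dict: "time": time; "q": joint angles; "joint_velocities": joint speeds; "joint_torque": joint torques, N m; "position": TCP position; "tool_rot": TCP orientation; "ft_force": force on the tool from outside, world axes, zero at the start; "moment": the same for the moment, N m; "grip_width": finger opening in m.
Only numpy, scipy, OpenCV 4.12 (cv2) and the standard library are available. Lean on these libraries where they do the work, as an engineer would, in place of code of your own. Each camera call takes 0.05 s, during which the arm holds its last target. There are 200 camera calls.

## Working session

There is one attempt and no reset: what is moved stays moved. The work goes in short steps, Python scripts to look and compute and a shell command to move; the robot and the scene stay as the last step left them, time stands still between calls to the robot, and variables do not carry over. Pictures are saved under pics/ and viewed, about 8 in all and at most 12, crops included, and the job is handed in when it is done.

```bash
ls; mkdir -p pics; python3 - <<'E'
from rig import robot,camera,camera_info
import cv2,numpy as np
for n in("top","scene"):
    im=camera(n); cv2.imwrite(f"pics/{n}0.png",im[:,:,::-1]); i=camera_info(n)
    R=cv2.Rodrigues(np.array(i["rvec"]))[0]; print(n,np.round(i["camera_matrix"],1).tolist(),i["dist"],np.round(-R.T@np.array(i["tvec"]).ravel(),3),np.round(R,2).tolist())
o=robot.get_obs(); print(o)
E
```

```text
pics
top [[518.7, 0.0, 277.4], [0.0, 518.7, 207.4], [0.0, 0.0, 1.0]] [0.01474347 0.         0.         0.         0.        ] [ 0.406 -0.194  1.162] [[0.01, -1.0, 0.02], [-0.99, -0.02, -0.11], [0.11, -0.02, -0.99]]
scene [[510.1, 0.0, 272.0], [0.0, 510.1, 222.5], [0.0, 0.0, 1.0]] [0.0619882 0.        0.        0.        0.       ] [1.18  0.05  0.832] [[-0.33, 0.94, -0.01], [0.67, 0.23, -0.71], [-0.66, -0.24, -0.71]]
{'time': 0.1, 'q': array([ 1.00352258e+00,  5.28355688e-01,  1.43377435e+00, -5.06155113e-05,
        1.18138370e+00, -1.78497364e-01]), 'joint_velocities': array([-0.00018348, -0.00510071, -0.00357547, -0.00038581, -0.00020985,
        0.00074741]), 'joint_torque': array([-6.46478184e-04, -4.40989995e+01, -1.77150553e+01,  6.34937757e-02,
        5.34200482e-02, -2.96310816e-05]), 'position': array([0.23654748, 0.57782042, 0.23268016]), 'tool_rot': array([ 0.13594389,  0.69402218, -0.13722101,  0.69355812]), 'ft_force': array([0.23219154, 0.22674519, 0.19180672]), 'moment': array([-0.03764319, -0.02844382, -0.03006417]), 'grip_width': 0.08701062271625128}
```

View pics/top0.png

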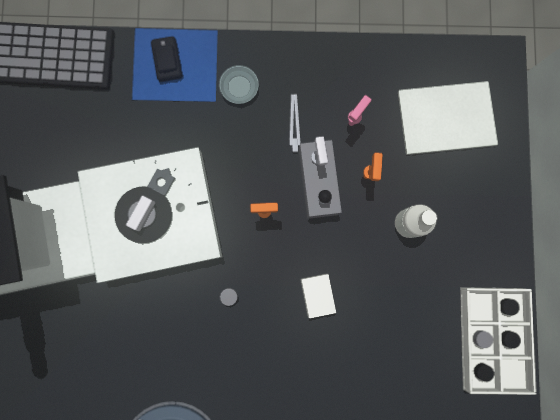

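View pics/scene0.png

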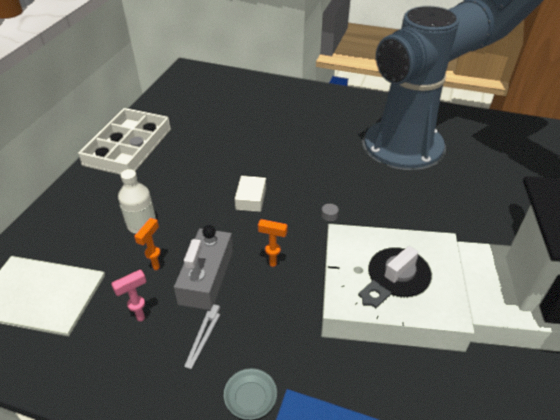

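The top view shows the knob at about (143,214), lug hole (162,183), foot hole (180,207), index line (202,203), rack (321,180), the pin's T-handle (320,150) and the key's ball (325,196). The orange and pink pins are look-alikes. Next I measure these.

```bash
cat > h.py <<'E'
from rig import robot,camera,camera_info
import cv2,numpy as np
def ray(n,px):
    i=camera_info(n);R=cv2.Rodrigues(np.array(i["rvec"]))[0]
    p=cv2.undistortPoints(np.array(px,float).reshape(-1,1,2),np.array(i["camera_matrix"]),np.array(i["dist"])).reshape(-1,2)
    return -R.T@np.array(i["tvec"]).ravel(),np.c_[p,np.ones(len(p))]@R
def onz(n,px,z):
    c,d=ray(n,px);return c+d*((z-c[2])/d[:,2])[:,None]
def proj(n,P):
    i=camera_info(n);return cv2.projectPoints(np.array(P,float).reshape(-1,1,3),np.array(i["rvec"]),np.array(i["tvec"]),np.array(i["camera_matrix"]),np.array(i["dist"]))[0].reshape(-1,2)
def blobs(im,roi,lo,hi,amin=8):
    x0,y0,x1,y1=roi;g=cv2.cvtColor(im[y0:y1,x0:x1],cv2.COLOR_RGB2GRAY)
    g=cv2.resize(g,None,fx=4,fy=4,interpolation=cv2.INTER_CUBIC)
    m=cv2.inRange(g,lo,hi);out=[]
    for c in cv2.findContours(m,cv2.RETR_CCOMP,cv2.CHAIN_APPROX_NONE)[0]:
        a=cv2.contourArea(c)/16
        if a<amin: continue
        M=cv2.moments(c);cx=np.array([M["m10"],M["m01"]])/M["m00"]
        r=cv2.minAreaRect(c)
        f=lambda p:(np.array(p)+.5)/4-.5+[x0,y0]
        out.append((round(a,1),f(cx),f(cv2.boxPoints(r))))
    return out
E
python3 - <<'E'
from h import *
np.set_printoptions(precision=4,suppress=True)
im=cv2.imread("pics/top0.png")[:,:,::-1].copy()
def show(t,roi,lo,hi,z,amin=8):
    for a,c,b in blobs(im,roi,lo,hi,amin): print(t,a,c.round(1),onz("top",[c],z)[0,:2],'box',onz("top",b,z)[:,:2].round(3).tolist())
show("foot",(70,140,230,290),170,255,.06,2000)
show("bar",(118,188,165,240),120,255,.106,60)
show("index",(193,195,212,210),0,110,.06)
show("foothole",(173,200,188,214),0,150,.06)
show("disc",(105,150,190,250),0,110,.07,500)
show("lughole",(154,174,170,190),110,255,.07)
show("racktop",(295,135,345,220),60,140,.056,300)
show("handle",(306,130,335,170),165,255,.132,20)
show("key",(312,184,338,206),0,45,.07)
big=np.hstack([cv2.resize(im[140:280,75:225],None,fx=3,fy=3,interpolation=3),cv2.resize(im[125:225,290:350],None,fx=4.2,fy=4.2,interpolation=3)[:420]])
cv2.imwrite("pics/crop1.png",big[:,:,::-1])
E
```

```text
foot 15560.3 [140.6 216.7] [0.5005 0.0708] box [[0.583, 0.266], [0.654, -0.046], [0.416, -0.1], [0.351, 0.207]]
foot 3101.7 [145.8 209.6] [0.5157 0.0604] box [[0.516, 0.152], [0.618, 0.024], [0.518, -0.053], [0.418, 0.075]]
bar 82.5 [150.2 218. ] [0.4942 0.0403] box [[0.478, 0.054], [0.515, 0.037], [0.51, 0.026], [0.472, 0.043]]
bar 468.6 [137.8 212. ] [0.5061 0.0657] box [[0.484, 0.098], [0.547, 0.067], [0.531, 0.037], [0.468, 0.069]]
bar 83.7 [122.3 191.6] [0.5472 0.0988] box [[0.555, 0.109], [0.556, 0.078], [0.529, 0.077], [0.529, 0.107]]
index 16.0 [202.  202.3] [ 0.5332 -0.058 ] box [[0.533, -0.047], [0.538, -0.068], [0.533, -0.069], [0.529, -0.048]]
index 12.2 [210.5 197.9] [ 0.543  -0.0757] box [[0.55, -0.073], [0.55, -0.077], [0.532, -0.078], [0.532, -0.073]]
foothole 48.8 [179.7 206.8] [ 0.5229 -0.011 ] box [[0.531, -0.003], [0.531, -0.019], [0.514, -0.019], [0.514, -0.003]]
disc 2897.5 [145.4 210. ] [0.514  0.0588] box [[0.515, 0.147], [0.614, 0.023], [0.518, -0.051], [0.421, 0.074]]
disc 571.3 [138.7 212.4] [0.5086 0.0727] box [[0.486, 0.109], [0.552, 0.076], [0.533, 0.039
[... 230 characters left out ...]
8, 0.043]]
lughole 113.0 [162.9 183. ] [0.572  0.0245] box [[0.592, 0.039], [0.592, 0.012], [0.559, 0.01], [0.558, 0.038]]
racktop 3939.2 [319.9 175.8] [ 0.5956 -0.3099] box [[0.685, -0.254], [0.688, -0.363], [0.502, -0.363], [0.5, -0.256]]
handle 21.7 [313.1 157.1] [ 0.6206 -0.2879] box [[0.63, -0.283], [0.631, -0.289], [0.61, -0.293], [0.609, -0.286]]
handle 205.4 [321.3 149.7] [ 0.6362 -0.3046] box [[0.662, -0.291], [0.665, -0.309], [0.611, -0.318], [0.608, -0.301]]
key 106.8 [324.5 196.1] [ 0.5495 -0.3183] box [[0.562, -0.306], [0.563, -0.33], [0.537, -0.33], [0.537, -0.307]]
key 26.6 [324.6 194.8] [ 0.5524 -0.3187] box [[0.558, -0.311], [0.563, -0.323], [0.549, -0.329], [0.543, -0.316]]
```

View pics/crop1.png

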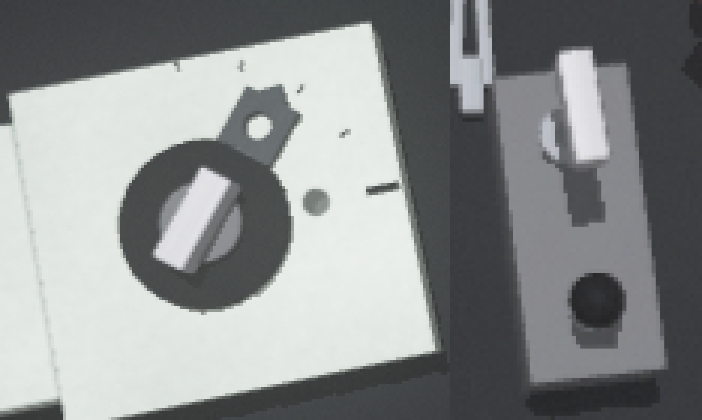

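```bash
cat >> h.py <<'E'
from scipy.spatial.transform import Rotation as Ro
def plan(target,yd=None):
    """target xyz; yd: wanted world heading of tool y (rad), mod pi"""
    o=robot.get_obs();R=Ro.from_quat(o["tool_rot"]).as_matrix()
    d=R.T@(np.array(target)-o["position"])*100
    s=f"t {o['time']:.2f} pos {o['position'].round(4)} tilt {np.degrees(np.arccos(-R[2,0])):.2f}deg shift_cm {d.round(2)} f {o['ft_force'].round(1)} w {o['grip_width']:.4f} q {o['q'].round(2)}"
    h=np.arctan2(R[1,1],R[0,1]); s+=f" yhead {h:.3f}"
    if yd is not None:
        e=(h-yd+np.pi/2)%np.pi-np.pi/2; s+=f" turn {e:.3f}"
    print(s)
E
python3 - <<'E'
from h import *
np.set_printoptions(precision=4,suppress=True)
im=cv2.imread("pics/top0.png")[:,:,::-1].copy()
g=cv2.cvtColor(im,cv2.COLOR_RGB2GRAY)
# foot front edge & far edge by subpixel edge points
def edge(pts0,pts1,nrm,n=30,k=6):
    P=[]
    for t in np.linspace(.1,.9,n):
        p=np.array(pts0)*(1-t)+np.array(pts1)*t
        s=np.arange(-k,k+.01,.25);q=p+s[:,None]*np.array(nrm)
        v=cv2.remap(g,q[:,0].astype('f4').reshape(1,-1),q[:,1].astype('f4').reshape(1,-1),1).ravel().astype(float)
        P.append(q[np.argmax(np.abs(np.gradient(cv2.GaussianBlur(v[None],(9,1),2)[0])))])
    return onz("top",P,.06)[:,:2]
def fit(P):
    vx,vy,x,y=cv2.fitLine(P.astype('f4'),cv2.DIST_HUBER,0,.001,.001).ravel();return np.array([vx,vy]),np.array([x,y])
a=fit(edge((78,172),(199,148),(.2,.98)));b=fit(edge((199,148),(220,258),(.98,-.2)))
print("far edge dir deg",np.degrees(np.arctan2(*a[0][::-1])),"front edge",np.degrees(np.arctan2(*b[0][::-1])))
v=a[0] if a[0][1]<0 else -a[0]   # stand -y
n=np.array([v[1],-v[0]]); print("-y dir",v,"axis dist to far edge",abs((np.array([.5062,.0652])-a[1])@n),"front",abs((np.array([.5062,.0652])-b[1])@v))
for a_,c,_ in blobs(im,(154,174,169,190),135,255,10): print("lh",a_,c,onz("top",[c],.07))
bl=[x for x in blobs(im,(105,150,190,250),0,110,1000)]
# disc: fit circle on contour pts of the lower-left half
gg=cv2.resize(g[150:260,95:195],None,fx=4,fy=4,interpolation=2);m=cv2.inRange(gg,0,120)
c=max([c for c in cv2.findContours(m,0,1)[0] if cv2.pointPolygonTest(c,(150.,320.),False)>=0 or cv2.contourArea(c)<60000],key=cv2.contourArea)
p=onz("top",(c.reshape(-1,2)+.5)/4-.5+[95,150],.07)[:,:2]
for k in range(6):
    A=np.c_[2*p,np.ones(len(p))];s=np.linalg.lstsq(A,(p**2).sum(1),rcond=None)[0];r=np.sqrt(s[2]+s[:2]@s[:2]);e=abs(np.hypot(*(p-s[:2]).T)-r);p=p[e<max(.002,np.percentile(e,85))]
print("disc",s[:2],r,len(p))
R=Ro.from_quat(robot.get_obs()["tool_rot"]).as_matrix();print(R)
# scene camera blobs
sc=cv2.imread("pics/scene0.png")[:,:,::-1].copy()
for a_,c,_ in blobs(sc,(350,262,366,278),0,190,8): print("sc foothole",a_,c,onz("scene",[c],.06))
for a_,c,_ in blobs(sc,(367,287,384,302),110,255,5): print("sc lughole",a_,c,onz("scene",[c],.07))
for a_,c,_ in blobs(sc,(326,262,342,273),0,120,5): print("sc index",a_,c,onz("scene",[c],.06))
print("rack top corners"); 
px=[(290+(x-450)/4.2,125+y/4.2) for x,y in((497,75),(627,64),(666,368),(530,383))]
P=onz("top",px,.056);print(P[:,:2],P.mean(0))
for a_,c,bx in blobs(im,(306,130,335,170),165,255,50): print("handle",c,bx)
E
```

```text
far edge dir deg -77.37184 front edge 12.708887
-y dir [ 0.2186 -0.9758] axis dist to far edge 0.11928060080084242 front 0.14064807070454116
lh 54.2 [160.9814 182.127 ] [[0.5737 0.0286 0.07  ]]
disc [0.5089 0.0607] 0.06297833807341927 303
[[-0.001   0.379   0.9254]
 [-0.0016  0.9254 -0.379 ]
 [-1.     -0.0019 -0.0003]]
sc foothole 44.8 [358.041 269.69 ] [[ 0.5224 -0.0123  0.06  ]]
sc lughole 57.5 [373.9121 294.2192] [[0.5788 0.0288 0.07  ]]
sc index 13.3 [333.2323 267.0905] [[ 0.5319 -0.0596  0.06  ]]
rack top corners
[[ 0.6674 -0.2687]
 [ 0.6745 -0.3363]
 [ 0.5163 -0.3566]
 [ 0.5075 -0.287 ]] [ 0.5914 -0.3121  0.056 ]
handle [321.3357 149.6517] [[314.8524 137.2466]
 [323.3809 135.7416]
 [327.9866 161.8406]
 [319.4581 163.3456]]
```

Knob axis ≈ (0.5055, 0.0645), stand −y heading −77.3°. The lug heads about −28°, so the knob sits at about 0.86 rad. First I rise over the column and align.

```bash
python3 -m inch '[[[-4,0,0,0.09,1],[-4,0,0,0,1],[-4,0,0,0,1],[-4,0,0,0,1],[-2,0,0,0,1],[0,0,0,0,1]]]' 30; python3 -c "
from h import *
plan([.5055,.0645,.087],1.09)"
```

```text
time: 0.6
position: [0.2354, 0.5758, 0.4127]
tool_rot: [0.162, 0.689, -0.176, 0.684]
ft_force: [-0.5, 0.1, 0.4]
grip_width: 0.0867
t 0.60 pos [0.2354 0.5758 0.4127] tilt 1.19deg shift_cm [ 33.16 -32.02  47.75] f [-0.5  0.1  0.4] w 0.0867 q [ 1.    0.39  1.17 -0.    1.6  -0.08] yhead 1.087 turn -0.003
```

```bash
python3 -m inch '[[[0,-2.1,3.2,0,1],[0,-2.1,3.2,0,1],[0,-2.1,3.2,0,1],[0,-2.1,3.2,0,1],[0,-2.1,3.2,0,1],[0,-2.1,3.2,0,1],[0,-2.1,3.2,0,1],[0,-2.1,3.2,0,1]]]' >/dev/null;  python3 -m inch '[[[0,-2.1,3.2,0,1],[0,-2.1,3.2,0,1],[0,-2.1,3.2,0,1],[0,-2.1,3.2,0,1],[0,-2.1,3.2,0,1],[0,-2.1,3.2,0,1],[0,-2.1,3.2,0,1],[0,0,0,0,1]]]' >/dev/null; python3 -c "
from h import *
plan([.5055,.0645,.087],1.09)"
```

```text
t 1.93 pos [0.5165 0.0511 0.3907] tilt 3.02deg shift_cm [30.34  2.04 -0.73] f [ 0.5 -0.5  0.1] w 0.0868 q [-0.1   0.25  1.44 -0.03  1.5  -1.19] yhead 1.098 turn 0.008
```

```bash
sed -i 's/    print(s)/    print(s,"xax",R[:,0].round(4))/' h.py; python3 -m inch '[[[0,0,0,0,1],[0,0,0,0,1]]]' >/dev/null; python3 -c "
from h import *
plan([.5055,.0645,.18],1.09)"; python3 -m inch '[[[3.8,0.3,0,0,1],[3.8,0.3,0,0,1],[3.8,0.3,0,0,1],[3.8,0.3,0,0,1],[0,0,0,0,1],[0,0,0,0,1]]]' >/dev/null; python3 -c "
from h import *
plan([.5055,.0645,.087],1.09)"
```

```text
t 2.10 pos [0.5156 0.0492 0.387 ] tilt 3.35deg shift_cm [20.68  1.86 -0.87] f [-0.2  0.8  1.1] w 0.0871 q [-0.1   0.25  1.44 -0.03  1.49 -1.19] yhead 1.093 turn 0.003 xax [-0.0527 -0.0253 -0.9983]
t 2.60 pos [0.5103 0.0636 0.2307] tilt 3.16deg shift_cm [14.37  0.5   0.  ] f [ 0.7 -0.7  0.5] w 0.0872 q [-0.08  0.4   1.67 -0.03  1.11 -1.16] yhead 1.102 turn 0.012 xax [-0.0494 -0.0243 -0.9985]
```

```bash
python3 -m inch '[[[2.5,0.25,0,0,1],[2.5,0.25,0,0,1],[2.5,0,0,0,1],[2.5,0,0,0,1],[0,0,0,0,1],[0,0,0,0,1]]]' >/dev/null; python3 -c "
from h import *
plan([.5055,.0645,.087],1.09)
im=camera('top');cv2.imwrite('pics/a.png',cv2.resize(im[120:270,60:240],None,fx=3,fy=3)[:,:,::-1])"
```

```text
t 3.10 pos [0.5165 0.0702 0.1407] tilt 2.11deg shift_cm [ 5.41 -0.81 -0.67] f [1.4 0.5 0.9] w 0.0870 q [-0.06  0.54  1.76 -0.04  0.87 -1.15] yhead 1.110 turn 0.020 xax [-0.0261 -0.0259 -0.9993]
```

View pics/a.png

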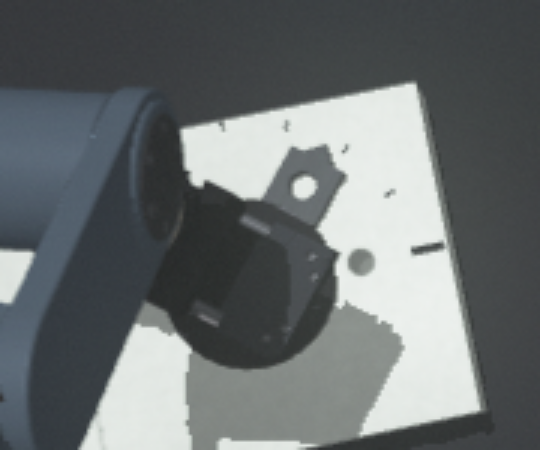

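The gripper is over the knob, and the lug hole, foot hole and index line all stay visible. Descending.

```bash
python3 -m inch '[[[0.8,-0.4,-0.4,0.02,1],[0.8,-0.4,-0.4,0,1],[0.8,0,0,0,1],[0.8,0,0,0,1],[0,0,0,0,1]]]' >/dev/null; python3 -c "
from h import *
plan([.5055,.0645,.087],1.09)"
```

```text
t 3.57 pos [0.5105 0.0658 0.1158] tilt 1.63deg shift_cm [ 2.89 -0.26 -0.4 ] f [-0.1 -0.  -0.8] w 0.0868 q [-0.07  0.57  1.81 -0.04  0.78 -1.13] yhead 1.087 turn -0.003 xax [-0.0079 -0.0273 -0.9996]
```

```bash
python3 -m inch '[[[0.7,-0.2,-0.3,0,1],[0.7,-0.1,-0.3,0,1],[0.7,0,0,0,1],[0.7,0,0,0,1],[0,0,0,0,1]]]' >/dev/null; python3 -c "
from h import *
plan([.5055,.0645,.087],1.09)"
```

```text
t 3.98 pos [0.504  0.065  0.0859] tilt 1.60deg shift_cm [-0.11  0.02  0.15] f [ 1.4  0.9 -0.2] w 0.0872 q [-0.08  0.61  1.84 -0.04  0.69 -1.13] yhead 1.086 turn -0.004 xax [-0.0056 -0.0274 -0.9996]
```

Good. Close on the bar.

```bash
python3 -m inch '[[[0,0,0,0,0.2],[0,0,0,0,0.2],[0,0,0,0,0.2],[0,0,0,0,0.2],[0,0,0,0,0.2],[0,0,0,0,0.2],[0,0,0,0,0.2]]]' 25 ; python3 -c "
from h import *
plan([.5055,.0645,.087],1.09)"
```

```text
time: 4.57
position: [0.5047, 0.065, 0.0856]
tool_rot: [0.16, 0.686, -0.18, 0.687]
ft_force: [0.8, 0.4, -0.2]
grip_width: 0.0486
t 4.57 pos [0.5047 0.065  0.0856] tilt 1.60deg shift_cm [-0.14 -0.01  0.09] f [ 0.8  0.4 -0.2] w 0.0486 q [-0.08  0.61  1.84 -0.04  0.69 -1.13] yhead 1.086 turn -0.004 xax [-0.0052 -0.0275 -0.9996]
```

```bash
python3 -m inch '[[[0,0,0,0,0.2],[0,0,0,0,0.2],[0,0,0,0,0.2],[0,0,0,0,0.2],[0,0,0,0,0.2],[0,0,0,0,0.2],[0,0,0,0,0.2],[0,0,0,0,0.2]]]' 25 ; python3 -c "
from h import *
plan([.5055,.0645,.087],1.09)"
```

```text
time: 5.23
position: [0.5048, 0.0646, 0.086]
tool_rot: [0.16, 0.685, -0.18, 0.687]
ft_force: [-0.9, -0.1, 0.3]
grip_width: 0.024
t 5.23 pos [0.5048 0.0646 0.086 ] tilt 1.60deg shift_cm [-0.1   0.02  0.06] f [-0.9 -0.1  0.3] w 0.0240 q [-0.08  0.61  1.84 -0.04  0.69 -1.13] yhead 1.086 turn -0.004 xax [-0.0041 -0.0276 -0.9996]
```

```bash
python3 -m inch '[[[0,0,0,0.1,0.2],[0,0,0,0.1,0.2],[0,0,0,0.1,0.2],[0,0,0,0.1,0.2],[0,0,0,0.1,0.2],[0,0,0,0.1,0.2],[0,0,0,0,0.2],[0,0,0,0,0.2]]]' ; python3 -c "
from h import *
plan([.5055,.0645,.087],1.09-.86)"
```

```text
time: 5.9
position: [0.5056, 0.0653, 0.086]
tool_rot: [0.364, 0.597, -0.381, 0.605]
ft_force: [-1.0, -0.9, 1.1]
grip_width: 0.0241
t 5.90 pos [0.5056 0.0653 0.086 ] tilt 1.58deg shift_cm [-0.09 -0.04  0.07] f [-1.  -0.9  1.1] w 0.0241 q [-0.07  0.61  1.84 -0.04  0.69 -0.5 ] yhead 0.461 turn 0.231 xax [-0.0035 -0.0273 -0.9996]
```

```bash
python3 -m inch '[[[0,0,0,0.11,0.2],[0,0,0,0.11,0.2],[0,0,0,0,0.2],[0,0,0,0,0.2]]]' ; python3 -c "
from h import *
plan([.5055,.0645,.087],1.09-.86)
im=camera('top');cv2.imwrite('pics/b0.png',im[:,:,::-1]);cv2.imwrite('pics/b.png',cv2.resize(im[150:260,90:230],None,fx=4,fy=4,interpolation=2)[:,:,::-1])"
```

```text
time: 6.23
position: [0.5059, 0.0654, 0.086]
tool_rot: [0.427, 0.552, -0.444, 0.562]
ft_force: [0.3, -1.0, -0.1]
grip_width: 0.024
t 6.23 pos [0.5059 0.0654 0.086 ] tilt 1.57deg shift_cm [-0.09 -0.06  0.08] f [ 0.3 -1.  -0.1] w 0.0240 q [-0.07  0.61  1.84 -0.04  0.69 -0.29] yhead 0.244 turn 0.014 xax [-0.0031 -0.0272 -0.9996]
```

View pics/b.png

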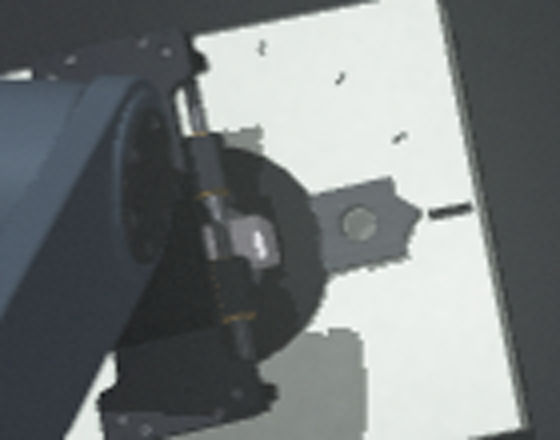

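The lug now stands close to the index line, with its nose at (195,203) against the line starting at (197.5,203). I check it numerically before letting go.

```bash
python3 - <<'E'
from h import *
im=cv2.imread("pics/b0.png")[:,:,::-1].copy()
ax=np.array([.5055,.0645]);st=-77.33
ang=lambda p:np.degrees(np.arctan2(*(p[:2]-ax)[::-1]))-st
for lo in(105,115,125,135):
  for a,c,_ in blobs(im,(172,196,188,214),lo,255,15):
    if a<80: p=onz("top",[c],.07)[0];print("hole",lo,a,c.round(1),p.round(4),"r",np.hypot(*(p[:2]-ax)).round(4),"knob deg",ang(p).round(1))
p=onz("top",[[195.2,203.2]],.07)[0];print("nose",p,ang(p))
g=cv2.cvtColor(im,cv2.COLOR_RGB2GRAY)
# lug side edges: for columns 171..186 find dark/white transitions above & below
U=[];L=[]
for x in range(171,186):
    col=g[:,x].astype(float)
    for rng,S in((range(190,200),U),(range(211,222),L)):
        r=list(rng);d=np.diff(col[r]);k=np.argmax(abs(d));w=abs(d[max(k-1,0):k+2]);S.append((x,r[0]+.5+(np.arange(max(k-1,0),max(k-1,0)+len(w))*w).sum()/w.sum()))
for n,S in(("U",U),("L",L)):
    P=onz("top",S,.07)[:,:2].astype('f4');vx,vy,x,y=cv2.fitLine(P,cv2.DIST_HUBER,0,.001,.001).ravel()
    if vy>0:vx,vy=-vx,-vy
    print(n,"edge deg",np.degrees(np.arctan2(vy,vx))-st,"offset mm",1000*((np.array([x,y])-ax)@np.array([-vy,vx])))
for a,c,b in blobs(im,(196,199,210,208),0,120,5): print("index",c,ang(onz("top",[c],.06)[0]))
E
```

```text
hole 105 20.3 [176.  203.9] [ 0.5279 -0.0045  0.07  ] r 0.0726 knob deg 5.3
hole 115 51.9 [179.7 205.7] [ 0.5241 -0.0125  0.07  ] r 0.0792 knob deg 0.9
hole 125 23.5 [180.4 205.7] [ 0.5242 -0.0139  0.07  ] r 0.0806 knob deg 0.7
nose [ 0.52998622 -0.04485474  0.07      ] -0.048776886729115176
U edge deg 1.5384674 offset mm 20.85070784176196
L edge deg 1.5344009 offset mm -24.491265587667513
index [202.02101513 202.34489529] 0.07641703803138
```

```bash
python3 -m inch '[[[0,0,0,0.014,0.2],[0,0,0,0,0.2],[0,0,0,0,0.6],[0,0,0,0,0.6],[0,0,0,0,0.6],[0,0,0,0,0.6],[0,0,0,0,0.6],[0,0,0,0,0.6]]]' >/dev/null; python3 -m inch '[[[0,0,0,0,0.6],[0,0,0,0,0.6],[-1.5,0,0,0,0.6],[-2.5,0,0,0,0.6],[-2.5,0,0,0,0.6],[-2.5,0,0,0,0.6],[-2.5,0,0,0,0.6],[0,0,0,0,0.6]]]'; python3 -c "
from h import *
plan([.635,-.305,.25],0)
print(proj('top',[[.6362,-.3046,.132]]))
# pin axis from rack
"
```

```text
time: 7.62
position: [0.5046, 0.0688, 0.2034]
tool_rot: [0.428, 0.553, -0.447, 0.559]
ft_force: [1.4, -0.3, 0.2]
grip_width: 0.0522
t 7.62 pos [0.5046 0.0688 0.2034] tilt 1.63deg shift_cm [-3.8   3.81 39.5 ] f [ 1.4 -0.3  0.2] w 0.0522 q [-0.07  0.42  1.74 -0.03  0.99 -0.29] yhead 0.237 turn 0.237 xax [-0.0105 -0.0265 -0.9996]
[[321.34774732 149.6639017 ]]
```

```bash
python3 -m inch '[[[-1,0,0,0.11,0.6],[-1,0,0,0.11,0.6],[-1,0,0,0.11,0.6],[-1,0,0,0.11,0.6],[0,0,0,0.11,0.6],[0,0,0,0.11,0.6],[0,0,0,0.11,0.6],[0,0,0,0.11,0.6]]]' >/dev/null; python3 -m inch '[[[0,0,0,0.11,0.6],[0,0,0,0.11,0.6],[0,0,0,0.11,0.6],[0,0,0,0.11,0.6],[0,0,0,0.11,0.6],[0,0,0,0.11,0.6],[0,0,0,0.08,0.6],[0,0,0,0,0.6]]]'; python3 -c "
from h import *
plan([.6362,-.3053,.24],-1.414)
"
```

```text
time: 8.95
position: [0.499, 0.0701, 0.2385]
tool_rot: [-0.698, -0.029, 0.714, -0.046]
ft_force: [0.2, -0.1, -0.7]
grip_width: 0.052
t 8.95 pos [0.499  0.0701 0.2385] tilt 1.91deg shift_cm [ 0.53 38.78 -9.66] f [ 0.2 -0.1 -0.7] w 0.0520 q [-0.07  0.37  1.71 -0.03  1.08  1.41] yhead -1.464 turn -0.050 xax [-0.021  -0.0259 -0.9994]
```

```bash
python3 -m inch '[[[0,2.4,-0.6,0,0.6],[0,2.4,-0.6,0,0.6],[0,2.4,-0.6,0,0.6],[0,2.4,-0.6,0,0.6],[0,2.4,-0.6,0,0.6],[0,2.4,-0.6,0,0.6],[0,2.4,-0.6,0,0.6],[0,2.4,-0.6,0,0.6]]]' >/dev/null; python3 -m inch '[[[0,2.4,-0.6,0,0.6],[0,2.4,-0.6,0,0.6],[0,2.4,-0.6,0,0.6],[0,2.4,-0.6,0,0.6],[0,2.4,-0.6,-0.05,0.6],[0,0,0,0,0.6],[0,0,0,0,0.6]]]' >/dev/null; python3 - <<'E'
from h import *
plan([.6362,-.3053,.22],-1.414)
im=camera('top');cv2.imwrite('pics/c0.png',im[:,:,::-1])
# knob check
ax=np.array([.5055,.0645]);st=-77.33
ang=lambda p:np.degrees(np.arctan2(*(p[:2]-ax)[::-1]))-st
for lo in(110,115,120):
  for a,c,_ in blobs(im,(172,196,188,214),lo,255,15):
    if a<80:p=onz("top",[c],.07)[0];print("hole",lo,a,c.round(1),p.round(4),ang(p).round(1))
for a,c,b in blobs(im,(118,185,175,240),160,255,100): 
    P=onz("top",b,.106)[:,:2]; print("bar",a,onz("top",[c],.106)[0],P.round(3).tolist())
s=camera('scene');big=np.hstack([cv2.resize(im[150:250,95:220],None,fx=3.2,fy=3.2,interpolation=2),cv2.resize(s[180:320,150:290],(320,320),interpolation=2)])
cv2.imwrite('pics/c.png',big[:,:,::-1]); cv2.imwrite('pics/cs0.png',s[:,:,::-1])
E
```

```text
t 10.20 pos [ 0.6134 -0.2423  0.2313] tilt 2.39deg shift_cm [ 1.17  6.61 -1.04] f [ 0.2  0.2 -0. ] w 0.0521 q [-0.53  0.59  1.32 -0.04  1.25  0.86] yhead -1.373 turn 0.041 xax [-0.0366 -0.02   -0.9991]
bar 122.2 [0.50242468 0.08576043 0.106     ] [[0.508, 0.102], [0.518, 0.068], [0.496, 0.062], [0.486, 0.095]]
bar 160.7 [0.55362879 0.08772564 0.106     ] [[0.561, 0.109], [0.563, 0.033], [0.53, 0.032], [0.529, 0.107]]
```

View pics/c.png

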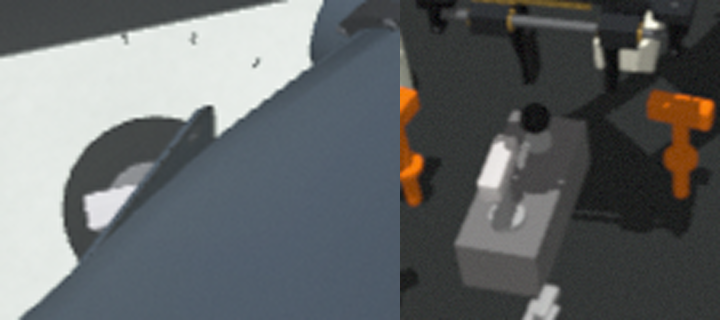

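Top view: the forearm hides the lug. Scene view: the pin is still upright in the rack, handle top near (192,253). I cross-check the pin position and knob from the scene camera.

```bash
python3 - <<'E'
from h import *
s=cv2.imread("pics/cs0.png")[:,:,::-1].copy();s0=cv2.imread("pics/scene0.png")[:,:,::-1].copy()
for lo in(150,175,195):
  for a,c,b in blobs(s0,(180,234,204,280),lo,255,15): print("handle",lo,a,c.round(1),onz("scene",[c],.132)[0].round(4),onz("scene",b,.132)[:,:2].round(3).tolist())
g=cv2.cvtColor(s0,cv2.COLOR_RGB2GRAY);print(proj("scene",[[.6362,-.3053,.132],[.6362,-.3053,.121],[.6362,-.3053,.056]]).round(1))
big=np.hstack([cv2.resize(s[230:330,320:440],None,fx=3.3,fy=3.3,interpolation=2)]);cv2.imwrite("pics/d.png",big[:,:,::-1])
ax=np.array([.5055,.0645]);st=-77.33
ang=lambda p:np.degrees(np.arctan2(*(p[:2]-ax)[::-1]))-st
for lo in(100,110,120,130,140):
  for a,c,_ in blobs(s,(350,262,366,278),lo,255,10):
    if a<70:p=onz("scene",[c],.07)[0];print("hole",lo,a,c.round(1),p.round(4),ang(p).round(1))
E
```

```text
handle 150 26.7 [201.5 274. ] [ 0.6836 -0.2648  0.132 ] [[0.675, -0.274], [0.672, -0.266], [0.691, -0.257], [0.694, -0.265]]
handle 150 246.1 [191.9 251.5] [ 0.641  -0.3041  0.132 ] [[0.672, -0.309], [0.606, -0.321], [0.608, -0.3], [0.674, -0.289]]
handle 175 15.2 [201.7 273.8] [ 0.683  -0.2645  0.132 ] [[0.691, -0.265], [0.675, -0.268], [0.675, -0.263], [0.692, -0.26]]
handle 175 201.9 [192.  250.6] [ 0.6388 -0.3049  0.132 ] [[0.666, -0.309], [0.607, -0.319], [0.609, -0.3], [0.668, -0.291]]
handle 195 180.8 [192.  250.5] [ 0.6386 -0.305   0.132 ] [[0.665, -0.309], [0.608, -0.319], [0.61, -0.301], [0.667, -0.292]]
[[192.4 249.5]
 [193.1 253.5]
 [197.  275.7]]
hole 100 44.9 [357.9 268.4] [ 0.5278 -0.0126  0.07  ] 3.5
hole 110 36.7 [357.8 268.2] [ 0.5275 -0.0128  0.07  ] 3.2
hole 120 31.2 [357.8 268.2] [ 0.5274 -0.0129  0.07  ] 3.1
hole 130 26.4 [357.7 268.1] [ 0.5273 -0.0131  0.07  ] 3.0
hole 140 21.4 [357.6 268.1] [ 0.5273 -0.0132  0.07  ] 3.0
```

View pics/d.png

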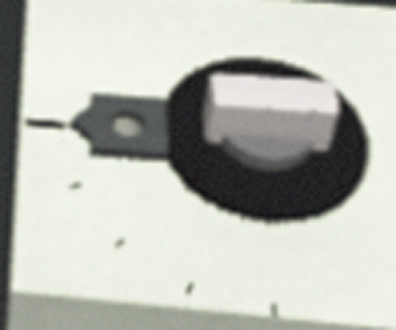

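Scene view: the nose sits on the extension of the index line with the knob released, so it is aligned. Next is the pin handle at about (0.637,−0.305), heading 0.165.

```bash
python3 -m inch '[[[0,2.2,-0.3,0.02,0.6],[0,2.2,-0.3,0.01,0.6],[0,2.2,-0.3,0,0.6],[0,0,0,0,0.6],[0,0,0,0,0.6]]]' >/dev/null; python3 - <<'E'
from h import *
plan([.637,-.305,.17],-1.406)
p=onz("scene",[[340.6,267.6]],.07)[0];print("nose deg",np.degrees(np.arctan2(p[1]-.0645,p[0]-.5055))+77.33)
E
```

```text
t 10.72 pos [ 0.6325 -0.2976  0.231 ] tilt 2.56deg shift_cm [ 6.09  0.76 -0.58] f [0.4 0.3 0.2] w 0.0526 q [-0.58  0.65  1.2  -0.04  1.32  0.82] yhead -1.394 turn 0.012 xax [-0.0422 -0.0148 -0.999 ]
nose deg 3.381805319496209
```

```bash
python3 - <<'E'
from h import *
s=cv2.imread("pics/cs0.png")[:,:,::-1].copy();g=cv2.cvtColor(s,cv2.COLOR_RGB2GRAY)
ax=np.array([.5055,.0645]);st=-77.33
def edge(x0,x1,y0,y1,z,sgn,n):
    S=[]
    for x in range(x0,x1):
        d=np.diff(g[y0:y1,x].astype(float))*sgn;k=np.argmax(d);i=np.arange(max(k-1,0),min(k+2,len(d)));w=np.clip(d[i],0,None);S.append((x,y0+.5+(i*w).sum()/w.sum()))
    P=onz("scene",S,z)[:,:2].astype('f4');vx,vy,x,y=cv2.fitLine(P,cv2.DIST_HUBER,0,.001,.001).ravel()
    if vy>0:vx,vy=-vx,-vy
    print(n,"px",np.round(S[0],1),np.round(S[-1],1),"deg",np.degrees(np.arctan2(vy,vx))-st,"offs mm",1000*((np.array([x,y])-ax)@np.array([-vy,vx])))
edge(349,369,255,263,.07,-1,"lug far top edge (expect -21)")
edge(349,369,273,281,.062,1,"lug near bottom edge (expect +21)")
edge(386,420,250,258,.106,1,"bar far top edge (expect -12)")
edge(386,420,258,268,.106,-1,"bar near top edge (expect +12)")
edge(329,338,263,272,.06,-1,"index far (expect -3)")
edge(329,338,263,272,.06,1,"index near (expect 3)")
E
```

```text
lug far top edge (expect -21) px [349.  257.9] [368.  259.4] deg 0.9361496 offs mm -21.43009185841222
lug near bottom edge (expect +21) px [349.  276.7] [368.  278.2] deg 0.46572876 offs mm 20.40668611332201
bar far top edge (expect -12) px [386.  251.6] [419. 255.] deg -0.08835602 offs mm -12.108527449009081
bar near top edge (expect +12) px [386.  261.6] [419.  263.8] deg 1.2908401 offs mm 12.331032197573903
index far (expect -3) px [329.  265.6] [337.  266.2] deg 2.2309036 offs mm -9.34920870735682
index near (expect 3) px [329.  267.9] [337.  268.6] deg 0.7680969 offs mm -0.3871479176364594
```

Edges put the knob at about 0.6°, which is good. Descending on the pin.

```bash
python3 -m inch '[[[1.2,0.4,-0.3,0.01,0.6],[1.2,0.4,-0.3,0,0.6],[1.2,0,0,0,0.6],[1.2,0,0,0,0.6],[1.2,0,0,0,0.6],[0,0,0,0,0.6]]]' >/dev/null; python3 -c "
from h import *
plan([.637,-.305,.111],-1.406)"
```

```text
t 11.22 pos [ 0.6363 -0.2981  0.1642] tilt 2.71deg shift_cm [ 5.32  0.68 -0.2 ] f [-0.1  0.4 -0.8] w 0.0523 q [-0.58  0.72  1.25 -0.04  1.2   0.83] yhead -1.398 turn 0.008 xax [-0.0461 -0.0107 -0.9989]
```

```bash
python3 -m inch '[[[0.8,0.4,-0.1,0.01,0.6],[0.8,0.3,-0.1,0,0.6],[0.8,0.1,0,0,0.6],[0.8,0,0,0,0.6],[0,0,0,0,0.6],[0,0,0,0,0.6]]]' >/dev/null; python3 -c "
from h import *
plan([.637,-.305,.111],-1.406)"
```

```text
t 11.72 pos [ 0.6382 -0.3044  0.127 ] tilt 2.82deg shift_cm [1.61 0.03 0.05] f [0.7 0.1 0.1] w 0.0525 q [-0.59  0.77  1.26 -0.04  1.15  0.83] yhead -1.407 turn -0.001 xax [-0.0483 -0.0088 -0.9988]
```

```bash
python3 -m inch '[[[0.8,0,0.1,0,0.6],[0.8,0,0,0,0.6],[0,0,0,0,0.1],[0,0,0,0,0.1],[0,0,0,0,0.1],[0,0,0,0,0.1],[0,0,0,0,0.1],[0,0,0,0,0.1]]]' 40 >/dev/null; python3 -m inch '[[[0,0,0,0,0.1],[0,0,0,0,0.1],[0,0,0,0,0.1],[0,0,0,0,0.1],[0,0,0,0,0.1]]]';python3 -c "
from h import *
plan([.637,-.305,.111],-1.406)"
```

```text
time: 12.8
position: [0.6371, -0.3053, 0.1114]
tool_rot: [-0.688, -0.055, 0.721, -0.06]
ft_force: [0.4, 0.1, -0.5]
grip_width: 0.0178
t 12.80 pos [ 0.6371 -0.3053  0.1114] tilt 2.68deg shift_cm [ 0.04 -0.03 -0.  ] f [ 0.4  0.1 -0.5] w 0.0178 q [-0.59  0.79  1.27 -0.04  1.12  0.83] yhead -1.407 turn -0.001 xax [-0.0455 -0.0106 -0.9989]
```

```bash
python3 -c "
from h import *
plan([.637,-.305,.211],-1.406)"; python3 -m inch '[[[-0.8,0,-0.03,0,0.1],[-1,0,-0.05,0,0.1],[-1.2,0,-0.05,0,0.1],[-1.2,0,-0.05,0,0.1],[-1.2,0,-0.05,0,0.1],[-1.2,0,-0.05,0,0.1],[-1.2,0,-0.05,0,0.1],[0,0,0,0,0.1]]]';python3 -c "
from h import *
plan([.637,-.305,.26],-1.406)"
```

```text
t 12.80 pos [ 0.6371 -0.3053  0.1114] tilt 2.68deg shift_cm [-9.95 -0.    0.47] f [ 0.4  0.1 -0.5] w 0.0178 q [-0.59  0.79  1.27 -0.04  1.12  0.83] yhead -1.407 turn -0.001 xax [-0.0455 -0.0106 -0.9989]
time: 13.47
position: [0.6453, -0.3045, 0.1999]
tool_rot: [-0.689, -0.055, 0.72, -0.061]
ft_force: [0.4, 0.4, -0.1]
grip_width: 0.0178
t 13.47 pos [ 0.6453 -0.3045  0.1999] tilt 2.55deg shift_cm [-5.97 -0.05  1.09] f [ 0.4  0.4 -0.1] w 0.0178 q [-0.58  0.7   1.19 -0.04  1.28  0.83] yhead -1.407 turn -0.001 xax [-0.0425 -0.013  -0.999 ]
```

```bash
python3 -m inch '[[[-1.3,0,0.4,0,0.1],[-1.3,0,0.4,0,0.1],[-1.3,0,0.2,0,0.1],[0,0,0,0,0.1]]]' >/dev/null;python3 -c "
from h import *
plan([.5226,-.0117,.24])
s=camera('scene');cv2.imwrite('pics/e0.png',s[:,:,::-1]);cv2.imwrite('pics/e.png',cv2.resize(s[90:330,120:400],None,fx=2.5,fy=2.5,interpolation=2)[:,:,::-1])"
```

```text
t 13.80 pos [ 0.6362 -0.3052  0.2452] tilt 2.48deg shift_cm [  0.59 -30.81   6.38] f [-0.8 -0.2 -0.7] w 0.0174 q [-0.59  0.64  1.17 -0.03  1.36  0.82] yhead -1.406 xax [-0.0411 -0.0134 -0.9991]
```

View pics/e.png

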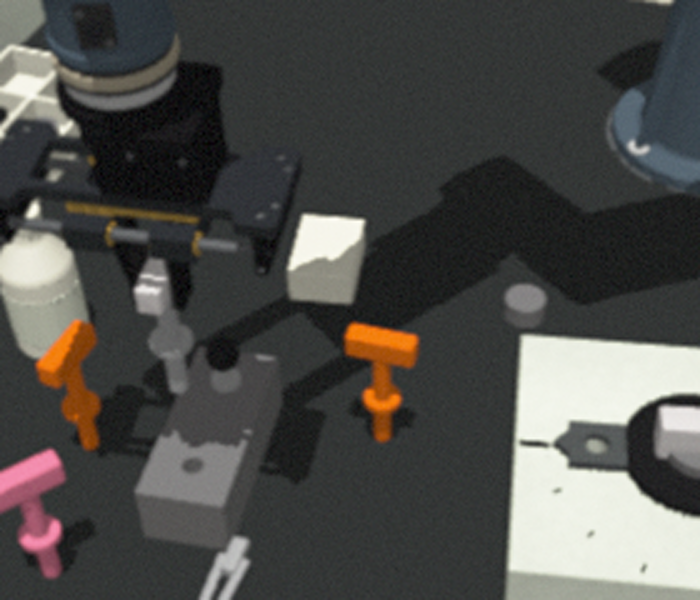

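The pin hangs in the gripper with its tip at scene (192,245), and the key and look-alikes are undisturbed. Moving over the lug.

```bash
python3 -m inch '[[[0,-2.2,0.45,0,0.1],[0,-2.2,0.45,0,0.1],[0,-2.2,0.45,0,0.1],[0,-2.2,0.45,0,0.1],[0,-2.2,0.45,0,0.1],[0,-2.2,0.45,0,0.1],[0,-2.2,0.45,0,0.1],[0,-2.2,0.45,0,0.1]]]' >/dev/null; python3 -m inch '[[[0,-2.2,0.45,0,0.1],[0,-2.2,0.45,0,0.1],[0,-2.2,0.45,0,0.1],[0,-2.2,0.45,0,0.1],[0,-2.2,0.45,0,0.1],[0,0,0,0,0.1],[0,0,0,0,0.1]]]' >/dev/null; python3 -c "
from h import *
plan([.5226,-.0117,.24])
"
```

```text
t 15.10 pos [ 0.5168 -0.0195  0.2362] tilt 3.58deg shift_cm [-0.42 -0.68 -0.67] f [ 0.7 -0.8 -1.1] w 0.0175 q [-0.24  0.4   1.65 -0.02  1.14  1.18] yhead -1.412 xax [-0.0623 -0.0044 -0.998 ]
```

```bash
python3 -m inch '[[[1.2,-0.35,-0.3,0,0.1],[1.2,-0.35,-0.3,0,0.1],[1.2,0,0,0,0.1],[1.2,0,0,0,0.1],[0,0,0,0,0.1],[0,0,0,0,0.1]]]' >/dev/null; python3 - <<'E'
from h import *
plan([.5226,-.0117,.19])
o=robot.get_obs();p=o["position"]
ims={n:camera(n) for n in("top","scene")}
out=[]
for n,z in(("top",4),("scene",4)):
    cv2.imwrite(f"pics/f_{n}.png",ims[n][:,:,::-1])
    c=proj(n,[p-[0,0,.08]])[0].round().astype(int);x0,y0=c-[45,40];print(n,"crop origin",x0,y0,"pred tip px",proj(n,[p-[0,0,.1034]]).round(1),"holes px",proj(n,[[.5226,-.0117,.07]]).round(1))
    out.append(cv2.resize(ims[n][y0:y0+95,x0:x0+95],(399,399),interpolation=2))
cv2.imwrite("pics/f.png",np.hstack(out)[:,:,::-1])
E
```

```text
t 15.60 pos [ 0.5207 -0.0153  0.1859] tilt 3.46deg shift_cm [-0.42 -0.32 -0.21] f [ 0.   0.3 -0.1] w 0.0176 q [-0.23  0.48  1.7  -0.02  1.02  1.19] yhead -1.414 xax [-0.0601 -0.0061 -0.9982]
top crop origin 133 165 pred tip px [[180.  206.7]] holes px [[179.3 206.4]]
scene crop origin 314 213 pred tip px [[358.  261.2]] holes px [[358.9 266.5]]
```

View pics/f.png

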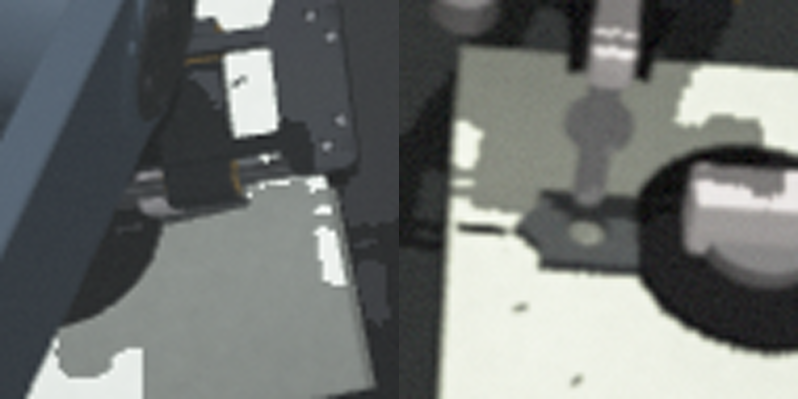

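```bash
python3 - <<'E'
from h import *
p=robot.get_obs()["position"];z=p[2]-.1034
print("tip",onz("scene",[[358.8,260.9]],z)[0].round(4),"handle/stem axis px expected if upright:",proj("scene",[[*p[:2],z],[*p[:2],z+.05],[*p[:2],z+.11]]).round(1))
s=cv2.imread("pics/f_scene.png",0)
for y in(232,250,253,256):
    print(y,s[y,345:375])
plan([.523,-.0118,.19])
E
```

```text
tip [ 0.52   -0.014   0.0829] handle/stem axis px expected if upright: [[358.1 261.1]
 [361.  243.4]
 [364.9 220.5]]
232 [129 128 128 130 130 132 132 132 128 129 130 130 131 130 129 137 141 144
 144 144 146 148 144 139 128 117 103  82  96 122]
250 [135 133 135 135 137 139 136 136 134 138 135 121  99  96  99 103  99 100
 108 124 131 140 138 135 135 135 137 137 136 136]
253 [135 135 136 134 134 134 135 134 137 138 128 107  95  99 101 100  96 103
 113 132 140 138 133 139 139 137 138 134 131 118]
256 [138 135 136 135 140 134 137 138 139 135 119 101  97  98 100 101  99 104
 121 133 135 135 136 135 136 134 121  88  50  21]
t 15.70 pos [ 0.5208 -0.0152  0.1863] tilt 3.43deg shift_cm [-0.38 -0.3  -0.24] f [-0.3 -0.4 -1.5] w 0.0176 q [-0.23  0.48  1.7  -0.02  1.02  1.19] yhead -1.414 xax [-0.0594 -0.0063 -0.9982]
```

```bash
python3 -m inch '[[[0,-0.15,-0.15,0,0.1],[0,-0.15,-0.15,0,0.1],[0,0,0,0,0.1],[0,0,0,0,0.1]]]' >/dev/null; python3 -c "
from h import *
plan([.523,-.0118,.165])
"
```

```text
t 16.03 pos [ 0.5254 -0.0125  0.1884] tilt 3.16deg shift_cm [ 2.35 -0.1   0.1 ] f [-0.6  1.2 -1.1] w 0.0177 q [-0.23  0.48  1.69 -0.02  1.03  1.2 ] yhead -1.415 xax [-0.0547 -0.0073 -0.9985]
```

```bash
python3 -m inch '[[[0.5,-0.05,0.07,0,0.1],[0.5,-0.05,0.05,0,0.1],[0,0,0,0,0.1],[0,0,0,0,0.1]]]' >/dev/null; python3 -c "
from h import *
plan([.523,-.0118,.165])
"
```

```text
t 16.37 pos [ 0.5237 -0.0115  0.1783] tilt 3.06deg shift_cm [1.33 0.02 0.01] f [-0.7 -0.3 -1.9] w 0.0174 q [-0.22  0.49  1.7  -0.02  1.    1.2 ] yhead -1.415 xax [-0.0529 -0.0078 -0.9986]
```

Tip is about 5 mm above the lug and centred. Continuing slowly, watching force.

```bash
python3 -m inch '[[[0.5,0,0,0,0.1],[0.4,0,0,0,0.1],[0,0,0,0,0.1]]]' >/dev/null; python3 -c "
from h import *
plan([.523,-.0118,.150])
s=camera('scene');cv2.imwrite('pics/g0.png',s[:,:,::-1])"; 
```

```text
t 16.62 pos [ 0.5229 -0.0115  0.1682] tilt 3.10deg shift_cm [ 1.82  0.03 -0.1 ] f [ 0.7 -0.2 -0.8] w 0.0177 q [-0.22  0.5   1.71 -0.02  0.97  1.2 ] yhead -1.415 xax [-0.0535 -0.0077 -0.9985]
```

```bash
python3 -m inch '[[[0.5,0,-0.04,0,0.1],[0.5,0,-0.03,0,0.1],[0.5,0,-0.03,0,0.1],[0,0,0,0,0.1]]]' >/dev/null; python3 -c "
from h import *
plan([.523,-.0118,.125])
s=camera('scene');cv2.imwrite('pics/g1.png',s[:,:,::-1])"; 
```

```text
t 17.00 pos [ 0.5235 -0.0116  0.152 ] tilt 3.05deg shift_cm [ 2.7   0.01 -0.09] f [-0.1 -0.3 -1.7] w 0.0174 q [-0.22  0.53  1.73 -0.02  0.94  1.21] yhead -1.415 xax [-0.0527 -0.0079 -0.9986]
```

Tip is at about 0.049 with no contact force, so it is through both holes.

```bash
python3 -m inch '[[[0.5,0,-0.03,0,0.1],[0.5,0,-0.03,0,0.1],[0.5,0,-0.03,0,0.1],[0.4,0,-0.02,0,0.1],[0,0,0,0,0.1],[0,0,0,0,0.1]]]' >/dev/null; python3 -c "
from h import *
plan([.523,-.0118,.125])"; 
```

```text
t 17.55 pos [ 0.5241 -0.0117  0.131 ] tilt 3.02deg shift_cm [ 0.61 -0.    0.08] f [-0.1 -0.3 -1.1] w 0.0173 q [-0.22  0.56  1.74 -0.03  0.89  1.21] yhead -1.415 xax [-0.0521 -0.008  -0.9986]
```

```bash
python3 -m inch '[[[0.3,0,0.0,0,0.1],[0.2,0,0,0,0.1],[0.1,0,0,0,0.1],[0,0,0,0,0.1],[0,0,0,0,0.1]]]' >/dev/null; python3 -c "
from h import *
plan([.523,-.0118,.125])
s=camera('scene');cv2.imwrite('pics/h0.png',s[:,:,::-1]);cv2.imwrite('pics/h.png',cv2.resize(s[190:310,310:450],None,fx=4,fy=4,interpolation=2)[:,:,::-1])"
```

```text
t 17.97 pos [ 0.5244 -0.0118  0.1255] tilt 2.93deg shift_cm [ 0.05 -0.02  0.14] f [ 0.3 -0.3 -0.7] w 0.0177 q [-0.22  0.57  1.75 -0.03  0.87  1.21] yhead -1.415 xax [-0.0504 -0.0084 -0.9987]
```

View pics/h.png

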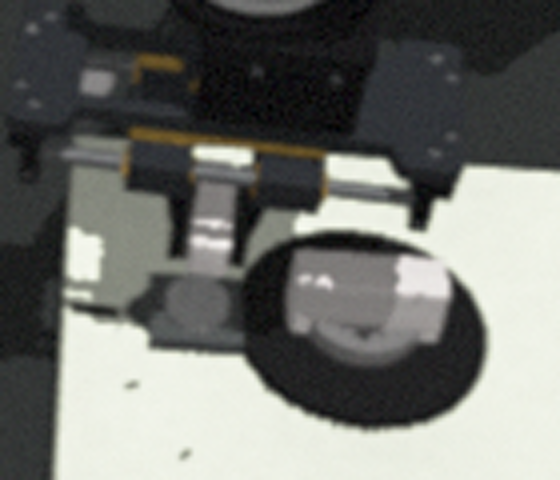

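The collar is essentially down on the lug at (198,300). A touch more until contact shows, then release.

```bash
python3 -m inch '[[[0.15,0,-0.1,0,0.1],[0.15,0,0,0,0.1],[0.1,0,0,0,0.1],[0,0,0,0,0.1]]]'; python3 -c "
from h import *
plan([.523,-.0118,.125])"
```

```text
time: 18.35
position: [0.5258, -0.0114, 0.1257]
tool_rot: [-0.687, -0.054, 0.722, -0.057]
ft_force: [-1.3, 0.1, -0.6]
grip_width: 0.0171
t 18.35 pos [ 0.5258 -0.0114  0.1257] tilt 2.81deg shift_cm [ 0.08 -0.01  0.28] f [-1.3  0.1 -0.6] w 0.0171 q [-0.22  0.57  1.74 -0.03  0.87  1.21] yhead -1.414 xax [-0.0482 -0.0088 -0.9988]
```

```bash
python3 -m inch '[[[0.3,0,0.15,0,0.1],[0.3,0,0.1,0,0.1]]]'; python3 -m inch '[[[0.3,0,0,0,0.1],[0.3,0,0,0,0.1]]]'; python3 -c "
from h import *
plan([.523,-.0118,.125])"
```

```text
time: 18.52
position: [0.526, -0.0118, 0.1249]
tool_rot: [-0.69, -0.053, 0.72, -0.057]
ft_force: [-4.8, 3.3, 29.7]
grip_width: 0.0176
time: 18.68
position: [0.5261, -0.0116, 0.1249]
tool_rot: [-0.691, -0.053, 0.719, -0.058]
ft_force: [-4.0, 0.5, 22.6]
grip_width: 0.0177
t 18.68 pos [ 0.5261 -0.0116  0.1249] tilt 2.30deg shift_cm [ 0.01 -0.03  0.31] f [-4.   0.5 22.6] w 0.0177 q [-0.22  0.57  1.75 -0.02  0.86  1.21] yhead -1.414 xax [-0.0388 -0.0098 -0.9992]
```

Seated: 23–30 N upward at z 0.125, as computed for the collar on the lug. Release and rise.

```bash
python3 -m inch '[[[0,0,0,0,0.1],[0,0,0,0,0.5],[0,0,0,0,0.5],[0,0,0,0,0.5],[0,0,0,0,0.5],[0,0,0,0,0.5],[0,0,0,0,0.5],[0,0,0,0,0.5]]]'; python3 -m inch '[[[-0.8,0,0,0,0.5],[-1.5,0,0.05,0,0.5],[-2,0,0.08,0,0.5],[-2.5,0,0.1,0,0.5],[-2.5,0,0.1,0,0.5],[-2.5,0,0.1,0,0.5],[-2.5,0,0.1,0,0.5],[0,0,0,0,0.5]]]';python3 -m inch '[[[-1,2.5,0,0,0.5],[-1,2.5,0,0,0.5],[-1,2.5,0,0,0.5],[0,2.5,0,0,0.5],[0,2.5,0,0,0.5],[0,2.5,0,0,0.5],[0,2.5,0,0,0.5],[0,0,0,0,0.5]]]'; python3 -c "
from h import *
for n in('top','scene'):
    im=camera(n);cv2.imwrite(f'pics/z_{n}.png',im[:,:,::-1])
s=cv2.imread('pics/z_scene.png');t=cv2.imread('pics/z_top.png')
cv2.imwrite('pics/z.png',np.hstack([cv2.resize(s[200:320,310:430],(399,399)),cv2.resize(t[150:250,120:220],(399,399))]))"
```

```text
time: 19.35
position: [0.5265, -0.0118, 0.1247]
tool_rot: [-0.691, -0.053, 0.718, -0.058]
ft_force: [-0.3, -0.6, 0.8]
grip_width: 0.0425
time: 20.02
position: [0.5257, -0.011, 0.2749]
tool_rot: [-0.689, -0.053, 0.72, -0.057]
ft_force: [0.7, -0.0, 0.2]
grip_width: 0.0433
time: 20.68
position: [0.5543, -0.1884, 0.3097]
tool_rot: [-0.691, -0.055, 0.719, -0.06]
ft_force: [0.1, -0.2, -0.5]
grip_width: 0.0436
```

View pics/z.png

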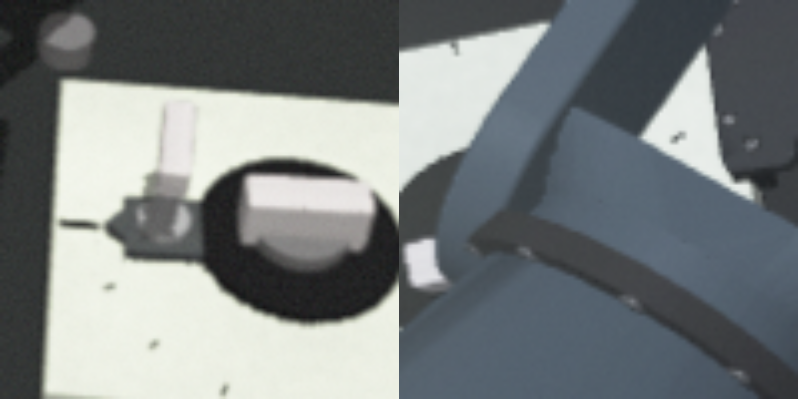

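The pin stands upright with its collar at (163,220) in the scene crop on the lug, and the lug points at the line. Last numeric check of knob angle and seating.

```bash
python3 - <<'E'
from h import *
s=cv2.imread("pics/z_scene.png")[:,:,::-1].copy();g=cv2.cvtColor(s,cv2.COLOR_RGB2GRAY)
ax=np.array([.5055,.0645]);st=-77.33
def edge(x0,x1,y0,y1,z,sgn,n):
    S=[]
    for x in range(x0,x1):
        d=np.diff(g[y0:y1,x].astype(float))*sgn;k=np.argmax(d);i=np.arange(max(k-1,0),min(k+2,len(d)));w=np.clip(d[i],0,None);S.append((x,y0+.5+(i*w).sum()/w.sum()))
    P=onz("scene",S,z)[:,:2].astype('f4');vx,vy,x,y=cv2.fitLine(P,cv2.DIST_HUBER,0,.001,.001).ravel()
    if vy>0:vx,vy=-vx,-vy
    print(n,"deg",np.degrees(np.arctan2(vy,vx))-st,"offs",1000*((np.array([x,y])-ax)@np.array([-vy,vx])))
edge(349,369,273,281,.062,1,"lug near bottom (21)")
edge(386,420,250,258,.106,1,"bar far (-12)")
edge(386,420,258,268,.106,-1,"bar near (12)")
for a,c,b in blobs(s,(352,226,374,262),190,255,30): print("handle top",a,c.round(1),onz("scene",[c],.146)[0].round(4),onz("scene",b,.146)[:,:2].round(3).tolist())
print("expected handle top",proj("scene",[[.523,-.0118,.146]]).round(1)); plan([0,0,0])
E
```

```text
lug near bottom (21) deg 3.3139343 offs 17.74358611942558
bar far (-12) deg 1.7508926 offs -12.497679998290272
bar near (12) deg 1.9659348 offs 12.303117068562486
handle top 602.8 [362.8 240.5] [ 0.5249 -0.0126  0.146 ] [[0.494, -0.041], [0.481, -0.002], [0.564, 0.015], [0.576, -0.021]]
expected handle top [[363.4 239.9]]
t 20.78 pos [ 0.5531 -0.1844  0.3094] tilt 2.40deg shift_cm [ 33.08 -27.22  50.22] f [-0.   0.1  0.4] w 0.0436 q [-0.5   0.41  1.42 -0.03  1.35  0.91] yhead -1.407 xax [-0.0414 -0.0064 -0.9991]
```

The bar now reads about 1.9° (limit 4°). The lug edge reads 3.3°, but its offset is inconsistent. I clear the arm and check from the top camera.

```bash
python3 -m inch '[[[0,3,0,0,0.5],[0,3,0,0,0.5],[0,3,0,0,0.5],[0,3,0,0,0.5],[0,3,0,0,0.5],[0,3,0,0,0.5],[0,3,0,0,0.5],[0,0,0,0,0.5]]]'; python3 - <<'E'
from h import *
im=camera('top');cv2.imwrite('pics/y_top.png',im[:,:,::-1]);s=camera('scene');cv2.imwrite('pics/y_scene.png',s[:,:,::-1])
ax=np.array([.5055,.0645]);st=-77.33
def edge(n,g,x0,x1,y0,y1,z,sgn,lab):
    S=[]
    for x in range(x0,x1):
        d=np.diff(g[y0:y1,x].astype(float))*sgn;k=np.argmax(d);i=np.arange(max(k-1,0),min(k+2,len(d)));w=np.clip(d[i],0,None);S.append((x,y0+.5+(i*w).sum()/w.sum()))
    P=onz(n,S,z)[:,:2].astype('f4');vx,vy,x,y=cv2.fitLine(P,cv2.DIST_HUBER,0,.001,.001).ravel()
    if vy>0:vx,vy=-vx,-vy
    print(lab,np.round(S[0],1),np.round(S[-1],1),"deg",np.degrees(np.arctan2(vy,vx))-st,"offs",1000*((np.array([x,y])-ax)@np.array([-vy,vx])))
g=cv2.cvtColor(im,cv2.COLOR_RGB2GRAY)
edge("top",g,173,187,188,202,.07,-1,"top lug far")
edge("top",g,173,187,209,222,.07,1,"top lug near")
g=cv2.cvtColor(s,cv2.COLOR_RGB2GRAY)
edge("scene",g,349,369,273,281,.062,1,"sc lug near bottom")
edge("scene",g,386,420,258,268,.106,-1,"sc bar near")
cv2.imwrite('pics/y.png',np.hstack([cv2.resize(im[170:245,100:220],(640,400),interpolation=2)])[:,:,::-1])
E
```

```text
time: 21.45
position: [0.5881, -0.3829, 0.3054]
tool_rot: [-0.687, -0.067, 0.721, -0.06]
ft_force: [-1.0, -0.5, -0.3]
grip_width: 0.0435
top lug far [173.  192.5] [186.  193.5] deg -34.636803 offs 71.43952892718096
top lug near [173.  218.1] [186.  214.3] deg 7.3275146 offs -29.839381016210023
sc lug near bottom [349.  277.5] [368.  278.5] deg 3.3353653 offs 17.677747845801175
sc bar near [386.  261.7] [419.  263.5] deg 1.9203033 offs 12.341572673048871
```

View pics/y.png

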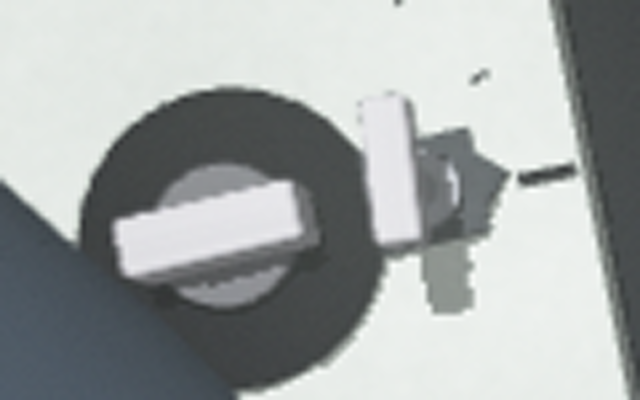

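```bash
python3 - <<'E'
from h import *
im=cv2.imread('pics/y_top.png')[:,:,::-1].copy();ax=np.array([.5055,.0645]);st=-77.33
for lo in(170,190,200):
  for a,c,b in blobs(im,(119,200,158,224),lo,255,100):
    P=onz("top",b,.106)[:,:2];e=max([P[1]-P[0],P[2]-P[1]],key=np.linalg.norm);e=e*(-np.sign(e[1]))
    print("bar",lo,a,onz("top",[c],.106)[0].round(4),"len",np.linalg.norm(e).round(4),"deg",np.degrees(np.arctan2(e[1],e[0]))-st)
  for a,c,b in blobs(im,(164,185,182,218),lo,255,50): print("handle",lo,a,onz("top",[c],.146)[0].round(4),onz("top",b,.146)[:,:2].round(3).tolist())
p=onz("top",[[195.4,202.6]],.07)[0];print("nose",np.degrees(np.arctan2(*(p[:2]-ax)[::-1]))-st)
E
```

```text
bar 170 363.5 [0.5056 0.0643 0.106 ] len 0.0691 deg 2.044228750765626
handle 170 341.7 [ 0.5329 -0.0105  0.146 ] [[0.557, 0.008], [0.558, -0.027], [0.497, -0.029], [0.497, 0.006]]
bar 190 341.0 [0.5056 0.0643 0.106 ] len 0.068 deg 2.0142316459643297
handle 190 324.4 [ 0.5334 -0.0103  0.146 ] [[0.557, 0.008], [0.558, -0.027], [0.498, -0.029], [0.497, 0.006]]
bar 200 328.2 [0.5056 0.0643 0.106 ] len 0.0677 deg 2.0130635979036953
handle 200 316.0 [ 0.5336 -0.0102  0.146 ] [[0.557, 0.008], [0.558, -0.027], [0.498, -0.029], [0.498, 0.006]]
nose 0.5445292804347588
```

Both cameras put the bar at about 2.0° and the nose at about 0.5°, inside the 4° limit, and the bar is centred on the axis. Handing in.

```bash
python3 -c "
from rig import robot
print(robot.hand_in())"
```

```text
the job is handed in; nothing more can be done
None
```

The microscope is ready to be moved and the job is handed in, about 22 s into the 58 s allowed; no verdict came back.

I turned the focus knob from about 0.86 rad to the index line and let go. It then measured about 0.6° off the line while the pin was still in the rack. I took the lock pin from the rack, lowered it through the lug into the foot, pressed until it stopped (23–30 N at the height expected for the collar on the lug), released it and moved the arm clear.

**Last checks:**
- **Knob:** The estimates disagreed. The grip bar read about 2.0° in both cameras and the lug's nose 0.5°. One scene-camera lug edge read 3.3°, but its offset was 3 mm off, so I did not trust it. Pressing the pin home probably turned the knob by about 1°. All of these are inside the 4° limit.
- **Top-camera lug edges:** This check failed, because the pin's handle and shadow covered the edges.
- **Pin:** It stands upright in the picture. Its handle is within about 2 mm of the expected place in the scene view. The top-view handle measurement was spoiled by the white foot behind it.
- **Other things on the bench:** I did not touch the key, the bystanders or the look-alikes, and they looked undisturbed where the pictures showed them. I did not measure them again at the end.

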